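Edge the bored set-up plate out over the surface plate

TASK

The flat metal plate with the single round hole is wanted next, but it lies flat on the surface plate and is too wide to grip. Slide it straight out towards the robot until about a third of its length sticks out over the surface plate's front edge, square to that edge, so that it can be pinched there, and leave it lying flat by itself. Leave the slotted plate and the ring gauge where they are.

Things in the scene. Friction and masses are not known exactly. Their poses are not given: they have to be found in the camera images.
- front_edge (a point): Middle of the top front edge of the fixed surface plate, a dark slab on a grey base and feet, 200 (its x, front to back) x 320 (its y, along the front edge) x 50 mm high. Its flat top is at this point's height. Axes: x points from the front edge back over the slab, y along the edge to the left, z up; the front edge faces the robot.
- bored_plate_center (a point): Centre (half-way up, in the middle of its hole) of the plate to move: a loose bare steel plate 110 (its x) x 80 (its y) x 12 mm, about 0.3 kg, with one round 40 mm through hole in the middle. It lies on the surface plate with its length (x) roughly front to back, in the left or the right half, its front wholly behind the front edge. Behind it lie at least 50 mm of free slab, so it can be pushed from behind. It slides with ordinary friction (a few N).
- slotted_plate_center (a point): Centre (half-way up) of the other loose bare steel plate, same size, 110 x 80 x 12 mm, with two parallel slots 70 x 12 mm in place of the hole. It lies beside the bored plate, in the other half; their centres are about 170 mm apart. Not to be moved.
- ring_gauge_center (a point): Centre (half-way up) of a loose steel ring gauge, 44 mm across and 14 mm high, that lies on the surface plate between the two plates. Not to be moved.
There are look-alikes about, which are no part of the job. What is shaped like the part that bears bored_plate_center but pink or red is not meant.

How it is judged:
By the outcome, as a careful person would: the job done as asked, in the order asked, and still so for the second after the job is handed in, with the robot touching nothing.
It also fails if it takes over 32 s, if anything falls off the work surface, if the arm or the gripper's body presses on something with over 40 N, if the wrist force passes 120 N, or if a joint passes its speed limit or range.

ROBOT

A 6-joint arm with a two-finger parallel gripper is mounted at the origin on a cart in front of the work surface, level with it; the furniture and walls round the work are solid. World frame = base frame: x ahead of the robot, y to its left, z up, the work surface at z = 0. Lengths are in m, angles in rad, forces in N, time in s.
With the tool pointing down it reaches from about 0.35 to 0.85 m from the base axis. Payload 8.1 kg.
Tool frame: the origin (TCP) lies midway between the tips of the shut fingers; the grasp point (between the pads) lies robot.grip_depth behind it (robot.grip_depth is the distance from the TCP to the grasp point, in m); z points along the fingers, y is the line along which they close (so a half turn about z gives the same grasp; the last joint's range is limited). The gripper opens to 93 mm and grips with 3 to 60 N. Pads are 15 mm wide; open, the fingers measure 128 mm over their backs; the gripper's body (75 mm by 188 mm) begins 65 mm behind the grasp point.
Start: joints at [-0.085, 0.13, 1.488, -0, 1.523, -0.085], TCP at [0.6, 0, 0.219] pointing down, gripper open.
Joint ranges: [-2.96, 2.96], [-0.89, 2.26], [0.02, 2.5], [-1.34, 4.48], [0, 2.73], [-2.66, 2.66]. Speed limits (rad/s): [2.39, 2.39, 2.79, 3.14, 3.14, 3.14].

INTERFACE

Orientations are given as a rotation vector (axis times angle).
In Python, from plant import robot gives the robot as it stands.
- The arm moves only by the tool carry_out, never from a script. Its argument "rows" is a list of rows, each a list of 6 numbers: the shift along the tool's x, y, z in m, then the turn, a rotation vector about the tool's x, y, z in degrees. A call has 1 to 12 rows; each row is the pose to reach, as a shift and turn from the pose commanded when the call began, along the tool's axes at that moment; what a row does not reach only later rows make up. A row lasts 1/8 s, in which the tool goes at most 62.5 mm and 10.7 degrees, less where a joint would pass 70% of its speed; a pose out of reach is approached as far as the arm can. A call with a gripper value outside its range is refused whole. "jaw" is the closure in counts, from 0 (fully open) to 255 (shut), set as the call begins (left out, the last holds). The fingers move at their own pace and stop on an object; "force" is the grip in N (left out, the last holds). Time passes only in rows, so rows that repeat a pose let the fingers close. It gives the time, the measured TCP pose, the force, the opening and the grip force at its end, in the units of the state.
- robot.read_state(): the state, without advancing time (a new reading comes with each control period).
- robot.read_camera(name): name is "scene" or "side" or "wrist"; returns the picture (480x640x3 uint8, red, green, blue); there is no depth.
- robot.camera_model(name): a dict with "fx", "fy", "cx", "cy" (pixels), "R" (3x3) and "t" (3): a world point X has camera coordinates R X + t; the wrist camera has in their place "mount" (4x4, takes a point from camera to tool coordinates, whose origin is the TCP and whose axes are the flange's). Camera axes: x right, y down, z forward; pixel columns grow to the right and rows downward; lengths in m; the calibration is good to about 2 mm. The wrist camera is an equidistant fisheye: a pixel r from the principal point sees the ray r / f radians off the axis. A picture is of the moment at which its call begins: read the wrist's pose just before it. camera_model takes no time and is no camera call.
- robot.close_job(): hands the job in; it is judged then, once.
Trained networks look in the newest picture that a camera, given by its name, has taken for a name from the list of things; names that differ only in an ending like _2 or _b are one class to them, and where a whole thing is asked for, a point or a joint stands for the part that bears it (a point fixed in the world has none). Each returns a list of dicts, best first, with "conf" (0 to 1); they miss things now and then, are a little off and sometimes report something else, mostly with a low value. They report only what shows in the picture. A call takes as long as a camera call. They do not tell look-alikes from the thing itself.
- robot.outline_of(camera, target): "pixels" (480x640 bool, what is visible of it) and "pixel" ([column, row] in pixels, amid what is visible of it).
The state is a dict: "t": time; "q": joint angles; "dq": joint speeds; "joint_torque": joint torques, N m; "tool_pos": TCP position; "orientation": TCP orientation; "force": force on the tool from outside, world axes, zero at the start; "wrist_torque": the same for the moment, N m; "opening": finger opening in m; "gripper_force": force on a finger pad.
Only numpy, scipy, OpenCV 4.12 (cv2) and the standard library are available. Lean on these libraries where they do the work, as an engineer would, in place of code of your own. Each camera call takes 0.05 s, during which the arm holds its last target. There are 200 camera calls.

## Working session

There is one attempt and no reset: what is moved stays moved. The work goes in short steps, Python scripts to look and compute and a tool call to move; the robot and the scene stay as the last step left them, time stands still between calls to the robot, and variables do not carry over. Pictures are saved under pics/ and viewed, at most 10 in all, crops included, and the job is handed in when it is done.

Besides the shell and the picture viewer there is one more tool, called after ">>>" as a command line: name --pt "numbers of a row" for each row, then --argument value for the rest. carry_out: Moves the arm, as the interface text tells. Its arguments: {"type":"object","properties":{"rows":{"type":"array"},"jaw":{"type":"number"},"force":{"type":"number"}},"required":["rows"]}

```bash
mkdir -p pics; ls
python3 - <<'E'
from plant import robot
import cv2,numpy as np
s=robot.read_state();print(s['t'],s['tool_pos'],s['orientation'],robot.grip_depth)
for c in ['scene','side','wrist']:
    im=robot.read_camera(c);cv2.imwrite(f'pics/{c}0.png',im[:,:,::-1])
    m=robot.camera_model(c);print(c,{k:np.round(v,4).tolist() for k,v in m.items() if not isinstance(v,str)})
    for n in ['bored_plate_center','slotted_plate_center','ring_gauge_center','front_edge']:
        try:
            for d in robot.outline_of(c,n): print(n,round(d['conf'],2),np.round(d['pixel']),d['pixels'].sum())
        except Exception as e: print(n,e)
E
```

```text
pics
0.0 [5.99432306e-01 9.64767074e-05 2.17585158e-01] [-2.22043282e+00 -2.22042099e+00  1.82069394e-03] 0.0188
scene {'fx': 562.8076, 'fy': 562.8076, 'cx': 319.8126, 'cy': 242.5149, 'R': [[0.8646, -0.5023, 0.0138], [-0.378, -0.6682, -0.6408], [0.3311, 0.5488, -0.7676]], 't': [-0.4895, 0.1434, 1.0337]}
bored_plate_center 0.92 [353. 298.] 2088
bored_plate_center 0.62 [349. 420.] 2887
bored_plate_center 0.61 [312. 209.] 1571
slotted_plate_center 0.97 [274. 150.] 1463
slotted_plate_center 0.27 [309. 208.] 1657
ring_gauge_center 0.52 [278. 182.] 311
front_edge 0.96 [317. 184.] 6828
side {'fx': 603.7838, 'fy': 603.7838, 'cx': 315.3971, 'cy': 244.1423, 'R': [[0.9236, -0.3825, -0.0234], [-0.2066, -0.4455, -0.8711], [0.3228, 0.8094, -0.4905]], 't': [-0.5021, 0.093, 1.2039]}
bored_plate_center 0.69 [309. 223.] 1080
bored_plate_center 0.62 [317. 373.] 2330
slotted_plate_center 0.96 [292. 189.] 847
ring_gauge_center 0.47 [287. 203.] 217
front_edge 0.8 [334. 232.] 4320
wrist {'fx': 371.6483, 'fy': 371.6483, 'cx': 313.52, 'cy': 237.1906, 'mount': [[0.0002, -0.961, -0.2766, 0.0765], [1.0, 0.0002, 0.0001, -0.0001], [-0.0, -0.2766, 0.961, -0.1671], [0.0, 0.0, 0.0, 1.0]]}
bored_plate_center 0.79 [249. 232.] 8583
slotted_plate_center 0.8 [245.  52.] 9084
slotted_plate_center 0.26 [198. 147.] 1782
ring_gauge_center 0.85 [199. 149.] 1837
front_edge 0.64 [309. 148.] 44991
```

View pics/scene0.png

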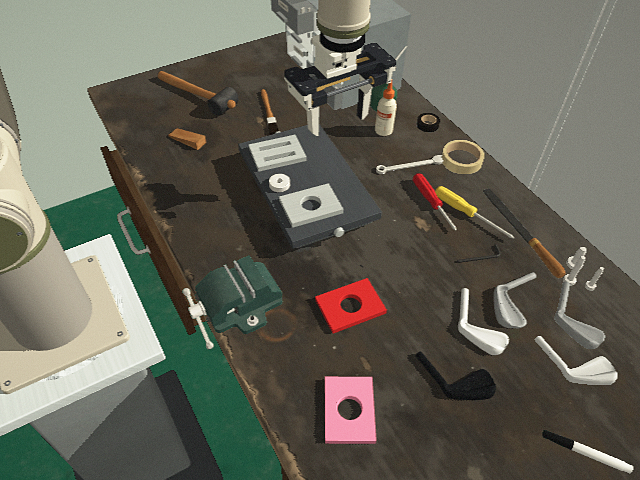

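View pics/wrist0.png

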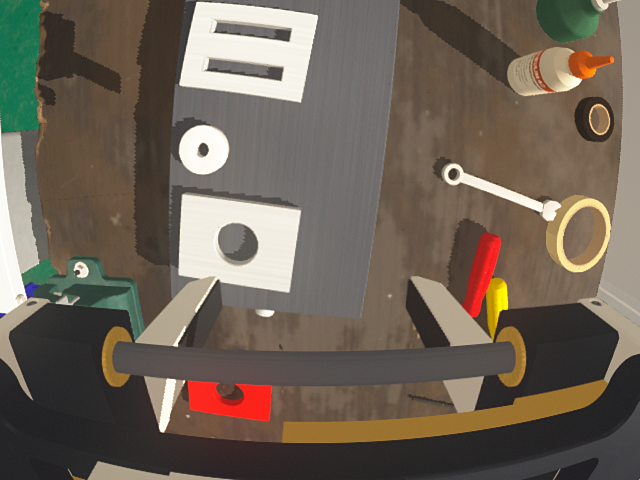

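The wanted bored plate could be confused with three things in the scene picture: steel plate on the slab (312,205), red plate (353,300), pink plate (349,410). The first is bare steel and lies on the slab, so it is the one; the slotted plate is at (275,150) and the ring at (279,183). In the wrist picture the bored plate is at (240,242), the ring at (203,149) and the slotted plate at (249,50).

```bash
cat > h.py <<'E'
from plant import robot
import cv2,numpy as np
from scipy.spatial.transform import Rotation as Ro
def rays(c,px,s=None):
    m=robot.camera_model(c);px=np.atleast_2d(np.asarray(px,float))
    a=(px-[m['cx'],m['cy']])/[m['fx'],m['fy']]
    if c=='wrist':
        th=np.linalg.norm(a,axis=1)+1e-12
        d=np.c_[a*(np.sin(th)/th)[:,None],np.cos(th)]
        T=np.array(m['mount']);R=Ro.from_rotvec(s['orientation']).as_matrix()
        return R@T[:3,3]+s['tool_pos'], d@(R@T[:3,:3]).T
    R=np.array(m['R']);return -R.T@np.array(m['t']), np.c_[a,np.ones(len(a))]@R
def plane(c,px,z,s=None):
    o,d=rays(c,px,s);return (o+d*((z-o[2])/d[:,2])[:,None])[:,:2]
def rect(c,mask,z,s=None):
    cnt=max(cv2.findContours(mask.astype(np.uint8),0,1)[0],key=cv2.contourArea)[:,0]
    P=plane(c,cnt,z,s)
    r=cv2.minAreaRect((P*1000).astype(np.float32));return r,cv2.boxPoints(r)
def look(c,names,z,tag):
    s=robot.read_state();im=robot.read_camera(c);cv2.imwrite(f'pics/{tag}.png',im[:,:,::-1])
    for n in names:
        for d in robot.outline_of(c,n)[:3]:
            r,b=rect(c,d['pixels'],z,s);print(c,n,round(d['conf'],2),np.round(d['pixel']),'c',np.round(r[0],1),'size',np.round(r[1],1),'ang',round(r[2],1));print(np.round(b,1).tolist())
    return s,im
E
python3 - <<'E'
from h import *
for c in ['wrist','scene']:
    s,im=look(c,['bored_plate_center','slotted_plate_center'],.062,c+'1')
    look(c,['ring_gauge_center'],.064,c+'2'); 
    look(c,['front_edge'],.05,c+'3')
    if c=='scene': cv2.imwrite('pics/crop.png',cv2.resize(im[120:250,220:400,::-1],None,fx=4,fy=4,interpolation=cv2.INTER_CUBIC))
E
```

```text
wrist bored_plate_center 0.6 [236. 399.] c [ 502.8 -208.8] size [56.2 96.8] ang 84.3
[[451.79998779296875, -232.0], [548.2000122070312, -241.60000610351562], [553.7999877929688, -185.60000610351562], [457.3999938964844, -176.0]]
wrist bored_plate_center 0.58 [249. 231.] c [527.3 -22. ] size [ 83.3 111.9] ang 81.6
[[465.8999938964844, -55.0], [576.5, -71.4000015258789], [588.7999877929688, 11.0], [478.1000061035156, 27.399999618530273]]
wrist slotted_plate_center 0.77 [245.  52.] c [541.4 153.2] size [ 81.6 111.2] ang 79.2
[[479.1000061035156, 123.5999984741211], [588.4000244140625, 102.69999694824219], [603.7000122070312, 182.8000030517578], [494.5, 203.6999969482422]]
wrist ring_gauge_center 0.85 [208. 151.] c [502.3  65. ] size [43. 46.] ang 87.4
[[478.29998779296875, 44.5], [524.2000122070312, 42.400001525878906], [526.2000122070312, 85.4000015258789], [480.29998779296875, 87.5]]
wrist front_edge 0.57 [309. 147.] c [563.5  56.1] size [319.9 203. ] ang 84.8
[[447.8999938964844, -94.0999984741211], [650.0999755859375, -112.4000015258789], [679.0, 206.1999969482422], [476.79998779296
[... 662 characters left out ...]
296875, -369.8999938964844]]
scene slotted_plate_center 0.6 [277. 153.] c [541.8 150.3] size [ 96.4 116. ] ang 79.0
[[475.70001220703125, 114.0999984741211], [589.5, 91.9000015258789], [608.0, 186.5], [494.1000061035156, 208.6999969482422]]
scene ring_gauge_center 0.54 [279. 184.] c [501.4  58.9] size [51.7 44.1] ang 63.2
[[470.1000061035156, 45.79999923706055], [509.3999938964844, 25.899999618530273], [532.7000122070312, 72.0], [493.3999938964844, 91.9000015258789]]
scene front_edge 0.57 [319. 184.] c [562.3  51.9] size [347. 206.] ang 84.4
[[442.79998779296875, -110.5999984741211], [647.7999877929688, -130.8000030517578], [681.7999877929688, 214.5], [476.79998779296875, 234.6999969482422]]
```

View pics/crop.png

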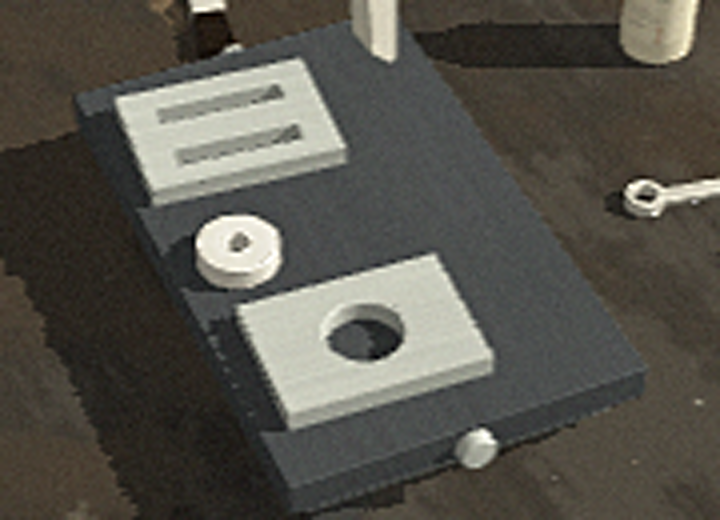

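The crop confirms a bare steel plate with one round hole, crop centre (365,330), sitting on the slab. Sizes match (112 x 83 mm). The slab is yawed about -5.2° and the plate about -8°. The plate's front lies about 17 mm behind the edge, so the slide is about 53 mm. I'll push from behind with two spread fingers parallel to the edge.

>>> carry_out --pt "-0.004 0.001 0 0 0 -8.5" --pt "-0.008 0.002 0 0 0 -17" --pt "-0.012 0.003 0 0 0 -25.5" --pt "-0.016 0.004 0 0 0 -34" --pt "-0.02 0.005 0 0 0 -42.5" --pt "-0.024 0.006 0 0 0 -51" --pt "-0.028 0.006 0 0 0 -59.5" --pt "-0.032 0.006 0 0 0 -68" --pt "-0.032 0.006 0 0 0 -76.5" --pt "-0.032 0.006 0 0 0 -84.8" --pt "-0.032 0.006 0 0 0 -84.8" --pt "-0.032 0.006 0 0 0 -84.8" --jaw 160

```text
t: 2.95
tool_pos: [0.606, -0.032, 0.2186]
orientation: [-0.148, -3.138, -0.0]
force: [1.0, -1.0, 0.8]
opening: 0.0349
gripper_force: 0.0
```

```bash
cat >> h.py <<'E'
def edge(c,n,z,s):
    pass
E
python3 - <<'E'
from h import *
s,im=look('wrist',['bored_plate_center'],.062,'w4')
look('wrist',['ring_gauge_center'],.064,'w4b')
look('wrist',['front_edge'],.05,'w4c')
R=Ro.from_rotvec(s['orientation']).as_matrix()
print(s['t'],s['tool_pos'],np.degrees(np.arctan2(R[1,1],R[0,1])),R[:,2],s['opening'],s['force'])
E
```

```text
wrist bored_plate_center 0.96 [320. 109.] c [527.8 -22.8] size [ 81.  110.5] ang 81.6
[[467.29998779296875, -54.900001525878906], [576.5999755859375, -70.9000015258789], [588.4000244140625, 9.199999809265137], [479.0, 25.200000762939453]]
wrist bored_plate_center 0.75 [17. 73.] c [ 406.9 -349.3] size [78.9 69.9] ang 60.6
[[357.0, -366.5], [417.8999938964844, -400.79998779296875], [456.70001220703125, -332.1000061035156], [395.79998779296875, -297.70001220703125]]
wrist bored_plate_center 0.74 [129. 128.] c [ 494.5 -212.6] size [76.7 97. ] ang 83.8
[[442.1000061035156, -245.5], [538.5, -256.0], [546.7999877929688, -179.6999969482422], [450.3999938964844, -169.1999969482422]]
wrist ring_gauge_center 0.79 [418.  96.] c [500.4  63.9] size [45.4 44.2] ang 73.7
[[472.79998779296875, 48.400001525878906], [515.2000122070312, 35.900001525878906], [528.0, 79.4000015258789], [485.5, 91.9000015258789]]
wrist front_edge 0.68 [391. 189.] c [564.1  61.4] size [335.5 201.3] ang 84.4
[[447.6000061035156, -95.80000305175781], [647.9000244140625, -115.4000015258789], [680.5999755859375, 218.5], [480.29998779296875, 238.10000610351562]]
2.95 [ 0.60600264 -0.0319782   0.21864647] 84.61592870591633 [-1.26579255e-05  1.64329963e-05 -1.00000000e+00] 0.0348960293812962 [ 0.96399395 -0.99623648  0.82645042]
```

View pics/w4.png

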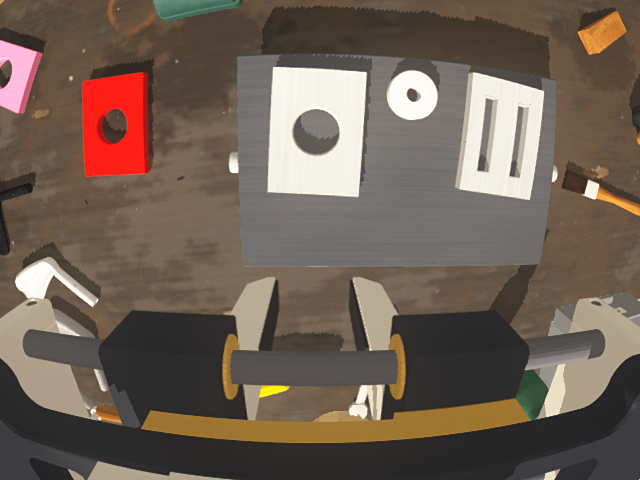

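The picture shows the bored plate at (318,130) with clear slab behind it, the ring at (412,95), the slotted plate at (503,135), and the slab front edge near row 57. Next I'll refine the edge yaw with line fits.

```bash
cat >> h.py <<'E'
def line(P,ang,lo,hi,front):
    # frame at ang(deg): bin by lateral v, take extreme u, robust fit
    a=np.radians(ang);u=P@[np.cos(a),np.sin(a)];v=P@[-np.sin(a),np.cos(a)]
    e=[]
    for b in np.arange(lo,hi,3.):
        k=(v>=b)&(v<b+3)
        if k.any(): i=np.where(k)[0][(np.argmin if front else np.argmax)(u[k])];e.append((v[i],u[i]))
    e=np.array(e);k=np.ones(len(e),bool)
    for _ in range(5):
        p=np.polyfit(e[k,0],e[k,1],1);r=e[:,1]-np.polyval(p,e[:,0]);k=abs(r)<max(1.,2*r[k].std())
    return ang-np.degrees(np.arctan(p[0])),p,k.sum(),r[k].std()
def measure(tag,ang=-5.2):
    s=robot.read_state();im=robot.read_camera('wrist');cv2.imwrite(f'pics/{tag}.png',im[:,:,::-1])
    a=np.radians(ang);out={}
    for n,z in [('front_edge',.05),('bored_plate_center',.062)]:
        D=robot.outline_of('wrist',n)
        for d in D:
            P=plane('wrist',np.argwhere(d['pixels'])[:,::-1],z,s)*1000
            c=P.mean(0)
            if n[0]=='b' and np.linalg.norm(c-[500,-22])>70: continue
            v=P@[-np.sin(a),np.cos(a)];lo,hi=np.percentile(v,[.5,99.5])
            for f in (1,0):
                A,p,k,sd=line(P,ang,lo+6,hi-6,f)
                print(n,'front' if f else 'back','yaw %.2f u at v=%.1f: %.1f  n%d sd%.2f'%(A,out.get('v',np.mean([lo,hi])),np.polyval(p,26),k,sd), 'v %.1f..%.1f'%(lo,hi))
            break
    tp=s['tool_pos'][:2]*1000;print('tcp u,v',tp@[np.cos(a),np.sin(a)],tp@[-np.sin(a),np.cos(a)],s['tool_pos'][2],s['force'])
E
python3 - <<'E'
from h import *
measure('w5')
E
```

```text
front_edge front yaw -5.51 u at v=112.7: 456.5  n93 sd0.45 v -46.1..271.5
front_edge back yaw -5.46 u at v=112.7: 654.7  n99 sd0.59 v -46.1..271.5
bored_plate_center front yaw -8.48 u at v=25.0: 473.0  n24 sd0.29 v -16.3..66.2
bored_plate_center back yaw -8.06 u at v=25.0: 582.9  n24 sd0.54 v -16.3..66.2
tcp u,v 606.418223103329 23.09422252332641 0.2186514690000918 [ 0.09011209  0.21159753 -0.63362742]
```

>>> carry_out --pt "0 0.001 0.02 0 0 0.1" --pt "0 0.002 0.045 0 0 0.1" --pt "0 0.002 0.07 0 0 0.1" --pt "0 0.002 0.095 0 0 0.1" --pt "0 0.002 0.12 0 0 0.1" --pt "0 0.002 0.14 0 0 0.1" --pt "0 0.002 0.15 0 0 0.1" --pt "0 0.002 0.156 0 0 0.1" --pt "0 0.002 0.16 0 0 0.1" --pt "0 0.002 0.163 0 0 0.1" --pt "0 0.002 0.163 0 0 0.1"

```text
t: 4.78
tool_pos: [0.6064, -0.03, 0.0559]
orientation: [0.145, 3.138, -0.0]
force: [-0.7, 0.1, 0.8]
opening: 0.0342
gripper_force: 0.0
```

Run:
```python
from h import *
measure('w6')
```

```text
front_edge front yaw -2.98 u at v=100.7: 462.9  n85 sd1.65 v -46.8..248.2
front_edge back yaw -5.68 u at v=100.7: 630.7  n87 sd10.64 v -46.8..248.2
bored_plate_center front yaw -8.55 u at v=25.1: 472.3  n24 sd0.21 v -16.2..66.3
bored_plate_center back yaw -8.67 u at v=25.1: 583.1  n24 sd0.22 v -16.2..66.3
tcp u,v 606.6475208915169 25.060787179788285 0.055934191703973735 [-0.74716844  0.13712293  0.82754593]
```

View pics/w6.png

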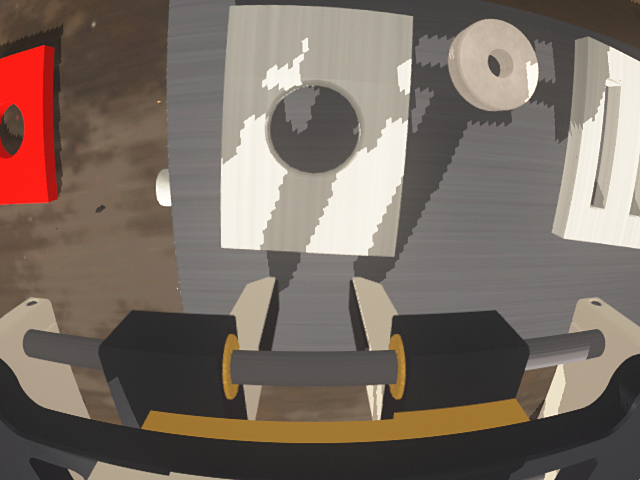

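The fingers stand on the slab just behind the plate's back edge (row 250), centred on it. I'll push slowly.

>>> carry_out --pt "0.006 0 0 0 0 0" --pt "0.011 0 0 0 0 0" --pt "0.016 0 0 0 0 0" --pt "0.021 0 0 0 0 0" --pt "0.026 0 0 0 0 0" --pt "0.031 0 0 0 0 0" --pt "0.036 0 0 0 0 0" --pt "0.041 0 0 0 0 0" --pt "0.046 0 0 0 0 0" --pt "0.051 0 0 0 0 0" --pt "0.055 0 0 0 0 0" --pt "0.057 0 0 0 0 0"

```text
t: 6.42
tool_pos: [0.5493, -0.0247, 0.0557]
orientation: [0.145, 3.138, -0.0]
force: [2.0, 0.4, 0.3]
opening: 0.0347
gripper_force: 1.1
```

Run:
```python
from h import *
measure('w7')
```

```text
front_edge front yaw -4.24 u at v=87.2: 458.9  n63 sd2.23 v -48.1..222.5
front_edge back yaw 8.43 u at v=87.2: 605.3  n87 sd49.95 v -48.1..222.5
bored_plate_center front yaw -5.42 u at v=22.1: 429.8  n23 sd0.22 v -17.8..62.0
bored_plate_center back yaw -5.21 u at v=22.1: 540.2  n23 sd0.19 v -17.8..62.0
tcp u,v 549.2676542005103 25.157779016596553 0.055731223841154434 [1.97158027 0.38028757 0.30362935]
```

View pics/w7.png

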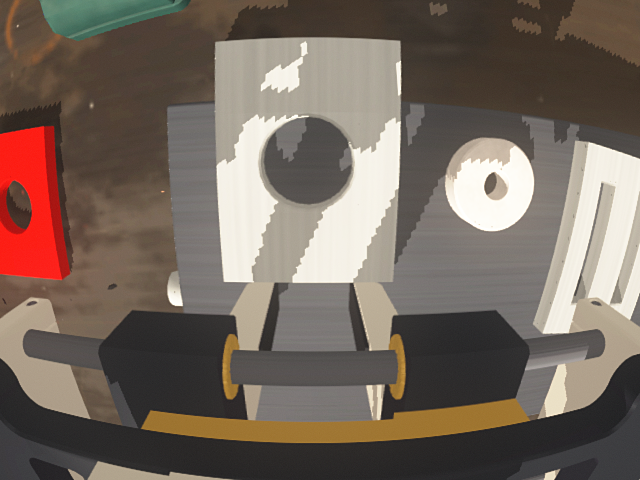

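The plate is squared (yaw -5.3° against -5.5°) and overhangs about 27 mm. It needs 10 mm more, then retreat and lift.

>>> carry_out --pt "0.003 0 0 0 0 0" --pt "0.006 0 0 0 0 0" --pt "0.008 0 0 0 0 0" --pt "0.01 0 0 0 0 0" --pt "0.01 0 0 0 0 0" --pt "0.006 0 0 0 0 0" --pt "-0.004 0 0 0 0 0" --pt "-0.02 0 0 0 0 0" --pt "-0.035 0 -0.01 0 0 0" --pt "-0.05 0 -0.05 0 0 0" --pt "-0.057 0 -0.1 0 0 0" --pt "-0.057 0 -0.16 0 0 0"

```text
t: 8.07
tool_pos: [0.6062, -0.03, 0.2157]
orientation: [-0.145, -3.136, -0.0]
force: [1.6, 0.2, 0.2]
opening: 0.0349
gripper_force: 0.0
```

Run:
```python
from h import *
measure('w8')
look('wrist',['slotted_plate_center'],.062,'w8b')
look('wrist',['ring_gauge_center'],.064,'w8c')
```

```text
front_edge front yaw -5.47 u at v=112.5: 456.2  n76 sd0.50 v -46.8..271.7
front_edge back yaw -5.58 u at v=112.5: 654.7  n97 sd0.43 v -46.8..271.7
bored_plate_center front yaw -5.16 u at v=22.2: 419.4  n23 sd0.25 v -17.5..62.0
bored_plate_center back yaw -5.09 u at v=22.2: 529.1  n23 sd0.32 v -17.5..62.0
tcp u,v 606.3861274292219 25.071438227588054 0.2157227025157721 [1.56758202 0.19580145 0.20382589]
wrist slotted_plate_center 0.75 [495. 133.] c [541.5 152.2] size [ 86.8 112.1] ang 79.4
[[478.3999938964844, 119.80000305175781], [588.5999755859375, 99.19999694824219], [604.5999755859375, 184.5], [494.3999938964844, 205.10000610351562]]
wrist ring_gauge_center 0.56 [414.  93.] c [501.1  64.4] size [43.6 45.1] ang 41.8
[[469.79998779296875, 66.5999984741211], [499.79998779296875, 33.0], [532.2999877929688, 62.099998474121094], [502.29998779296875, 95.69999694824219]]
```

View pics/w8.png

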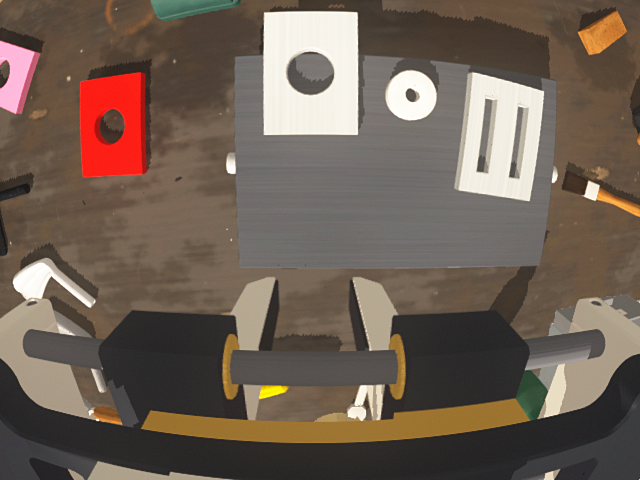

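The plate at (310,72) overhangs 37 mm and is square to within 0.4°. The ring (412,95) and the slotted plate have not moved, and the gripper is clear.

```bash
python3 -c "
from plant import robot
print(robot.close_job())"
```

```text
the job is handed in; nothing more can be done
None
```

The bored plate now sticks out about 37 mm (a third of its length) over the front edge, square to within about 0.4° and lying flat by itself; the ring gauge and slotted plate measured unmoved, and the job is handed in after about 8 s of robot time.

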